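# Sort mailing tubes into their stock trays and clip in the bay ticket

## Task

Stand each of the three round mailing tubes upright in the white tray of its own size: the smallest tube in the smallest tray, the middle one in the middle tray, the largest in the largest. When all three are in, take the blank stock ticket from its wooden rack and press it, upright and grip rail on top, fully down to the bottom of the sprung metal clip, centred between the clip's ends, to show that the bay is filled. Leave the two taped-up square cartons standing where they are, and let go of everything at the end.

Things in the scene. Friction and masses are not known exactly. Their poses are not given: they have to be found in the camera images.
- tube_small: small mailing tube: round brown cardboard tube with white end caps, standing upright, 30 mm diameter, 70 mm high, about 60 g. Origin: centre of its underside; z up along the tube.
- tube_medium: medium mailing tube: round brown cardboard tube with white end caps, standing upright, 44 mm diameter, 80 mm high, about 110 g. Origin: centre of its underside; z up along the tube.
- tube_large: large mailing tube: round brown cardboard tube with white end caps, standing upright, 58 mm diameter, 90 mm high, about 180 g. Origin: centre of its underside; z up along the tube.
- tray_small: small white square open tray, fixed to the bench: inner 50 x 50 mm, outer 58 x 58 mm, walls 18 mm high over the bench, floor 4 mm thick. Origin: centre of its underside at bench level; x and y along its sides.
- tray_medium: medium white square open tray, fixed to the bench: inner 68 x 68 mm, outer 76 x 76 mm, walls 18 mm high over the bench, floor 4 mm thick. Origin: centre of its underside at bench level; x and y along its sides.
- tray_large: large white square open tray, fixed to the bench: inner 86 x 86 mm, outer 94 x 94 mm, walls 18 mm high over the bench, floor 4 mm thick. Origin: centre of its underside at bench level; x and y along its sides.
- ticket: blank ticket: white plate 6 mm thick (x), 50 mm wide (y), 84 mm high, its top 66 to 84 mm a grey grip rail 12 mm thick. 50 g. Origin: middle of its lower edge; z up. Starts upright in the slot (20 mm deep, 9 mm wide) of a fixed dark wooden rack, 56 mm (x) by 80 mm (y), 25 mm high; lift it straight up by the rail.
- clip: fixed steel clip: base plate 62 (x) by 70 mm (y), 12 mm thick; on it two bright jaws 44 mm long (along y), 2 mm apart, that spring apart along x; flared lips 47 mm above the bench, mouth 16 mm. Origin: centre of the underside. Ticket goes straight down, its y along this y (either way round), until its edge rests on the plate at z 12 mm; takes 5 to 15 N; jaws hold it.
- carton_tall: square-edged brown cardboard carton with white paper tape, 45 x 55 mm and 75 mm high, 250 g, loose; to be left alone. Origin: centre of its underside.
- carton_low: square-edged brown cardboard carton with white paper tape, 55 x 60 mm and 50 mm high, 250 g, loose; to be left alone. Origin: centre of its underside.

How it is judged:
By the outcome, as a careful person would: the job done as asked, in the order asked, and still so for the second after the job is handed in, with the robot touching nothing.
It also fails if it takes over 112 s, if anything falls off the work surface, if the arm or the gripper's body presses on something with over 40 N, if the wrist force passes 120 N, or if a joint passes its speed limit or range.

## Robot

A 6-joint arm with a two-finger parallel gripper is mounted at the origin on the work surface. World frame = base frame: x ahead of the robot, y to its left, z up, the work surface at z = 0. Lengths are in m, angles in degrees, forces in N, time in s.
With the tool pointing down it reaches from about 0.3 to 0.875 m from the base axis. Payload 4.2 kg.
Tool frame: the origin (TCP) lies midway between the tips of the shut fingers; the grasp point (between the pads) lies 19 mm behind it (arm.hold_point_z is the distance from the TCP to the grasp point, in m); z points along the fingers, x is the direction in which the jaws open and shut, and the axes are right-handed (so a half turn about z gives the same grasp; the last joint's range is limited). The gripper opens to 85 mm and grips with 20 to 120 N. Pads are 22 mm wide; open, the fingers measure 114 mm over their backs; the gripper's body (76 mm by 85 mm) begins 54 mm behind the grasp point. The pads swing forward as they close: fully open they stand 13 mm farther back than shut.
Start: joints at [-1.146, 18.312, 89.639, -0, 72.044, -1.146], TCP at [0.575, 0, 0.199] pointing down, gripper open.
Joint ranges: [-177.97, 177.97], [-48.28, 115.42], [12.27, 149.76], [-77.06, 257.06], [2.81, 150.46], [-146.56, 146.56]. Speed limits (degrees/s): [147.25, 147.25, 180, 180, 180, 180].

## Interface

Orientations are given as [roll, pitch, yaw] about the fixed x, y, z axes, in that order (R = Rz(yaw) Ry(pitch) Rx(roll)).
In Python, from rig import arm gives the robot as it stands. The module is installed in compiled form; this text tells all that it offers. Calls block until the motion is done:
- arm.reach(position, orientation): joint-space move of the TCP to a pose.
- arm.servo_line(position, attitude=None, rate=0.15): straight line of the TCP; attitude=None keeps the orientation; rate is the mean speed in m/s.
- arm.move_j(angles): joint-space move.
- arm.gripper_to(opening, f_grip=None): finger opening in m; f_grip is the grip in N (None keeps the last); returns when the fingers have stopped.
- arm.hold(seconds).
- arm.inverse_kinematics(position, orientation): joint angles nearest the present ones, or None.
- arm.camera(name): name is "scene" or "side" or "wrist"; returns a dict with "pixels" (400x640x3 uint8, red, green, blue), "mtx" (3x3 intrinsics, pixels), "rvec" (rotation vector, rad) and "tvec" (3), from world to camera coordinates, as OpenCV has them; the wrist camera has in their place "T_tool_cam" (4x4, takes a point from camera to tool coordinates, whose origin is the TCP and whose axes are the tool frame's). Camera axes: x right, y down, z forward; pixel columns grow to the right and rows downward; lengths in m; the calibration is good to about 2 mm. A picture is of the moment at which its call begins: read the wrist's pose just before it. There is no depth.
A pose or a line that the arm cannot do raises arm.Unreachable and nothing moves.
- arm.hand_in(): hands the job in, once; it reports no verdict.
Trained networks look in a picture, given as the dict that the camera call returned (one of the last four; its "shot" number tells which), for a name from the list of things; names that differ only in an ending like _2 or _b are one class to them, and where a whole thing is asked for, a point or a joint stands for the part that bears it (a point fixed in the world has none). Each returns a list of dicts, best first, with "p" (0 to 1); they miss things now and then, are a little off and sometimes report something else, mostly with a low value. They report only what shows in the picture. A call takes as long as a camera call.
- arm.look_for(name, picture): "at" ([column, row] in pixels, amid what is visible of it).
- arm.trace(name, picture): "region" (400x640 bool, what is visible of it) and "at" ([column, row] in pixels, amid what is visible of it).
- arm.pinpoint(name, picture): "at" ([column, row] in pixels: a listed point, or the origin of a listed thing).
Readings, each from a call of its own:
- arm.read_t(): time.
- arm.read_joint_positions(): joint angles.
- arm.read_joint_vel(): joint speeds.
- arm.read_joint_torque(): joint torques, N m.
- arm.read_eef_pos(): TCP position.
- arm.read_tool_rot(): TCP orientation.
- arm.read_force(): force on the tool from outside, world axes, zero at the start.
- arm.read_wrist_torque(): the same for the moment, N m.
- arm.read_width(): finger opening in m.
Only numpy, scipy, OpenCV 4.12 (cv2) and the standard library are available. Lean on these libraries where they do the work, as an engineer would, in place of code of your own. Each camera call takes 0.05 s, during which the arm holds its last target.

## Working session

There is one attempt and no reset: what is moved stays moved. The work goes in short steps, each a Python script; the robot and the scene stay as the last script left them, time stands still between calls to the robot, and variables do not carry over. Pictures are saved under pics/ and viewed, and the job is handed in when it is done.

```bash
mkdir -p pics
cat > h.py <<'E'
from rig import arm
import numpy as np, cv2
def save(name,pic): cv2.imwrite('pics/'+name+'.png',cv2.cvtColor(pic['pixels'],cv2.COLOR_RGB2BGR))
E
python3 - <<'E'
from h import *
print(arm.read_t())
for c in ("scene","side","wrist"):
    p=arm.camera(c); save(c+'0',p)
    print(c,{k:np.array(v).tolist() for k,v in p.items() if k!='pixels'})
    if c!='wrist':
        for n in "tube_small tube_medium tube_large tray_small tray_medium tray_large ticket clip carton_tall carton_low".split():
            print(n,[(np.round(d['at'],1).tolist(),round(d['p'],2)) for d in arm.pinpoint(n,p)][:3])
print(arm.read_t())
E
```

```text
0.0
scene {'mtx': [[448.7410462538393, 0.0, 320.29987337485767], [0.0, 448.7410462538393, 189.5484459558098], [0.0, 0.0, 1.0]], 'rvec': [2.234822951845808, 1.140320696854674, -0.42004849917349574], 'tvec': [-0.26959683748344115, -0.2834173545595562, 1.3363083946786807], 'shot': 1}
tube_small [([437.7, 173.0], 0.83)]
tube_medium [([247.7, 290.7], 0.84)]
tube_large [([410.0, 212.3], 0.63)]
tray_small [([384.1, 124.5], 0.8)]
tray_medium [([364.7, 160.4], 0.76)]
tray_large [([196.3, 224.8], 0.57)]
ticket [([326.0, 194.6], 0.66)]
clip [([178.8, 297.2], 0.58)]
carton_tall [([266.1, 223.1], 0.58)]
carton_low [([446.8, 133.9], 0.79)]
side {'mtx': [[376.6480890369782, 0.0, 323.35341097775813], [0.0, 376.6480890369782, 193.14902003996852], [0.0, 0.0, 1.0]], 'rvec': [2.209449776056821, -0.31188012595766273, 0.1210580963495523], 'tvec': [-0.4631377259298281, 0.11714514866702339, 0.9681753890621373], 'shot': 2}
tube_small [([335.8, 151.5], 0.66)]
tube_medium [([399.4, 264.4], 0.97), ([271.4, 159.0], 0.52)]
tube_large [([360.9, 169.2], 0.85), ([298.6, 137.1], 0.31)]
tray_small [([269.0, 157.9], 0.82)]
tray_medium [([296.7, 175.7], 0.59)]
tray_large [([312.2, 288.2], 0.93)]
ticket [([323.5, 198.7], 0.63)]
clip [([386.4, 319.8], 0.93), ([401.7, 265.5], 0.52)]
carton_tall [([330.5, 244.6], 0.65)]
carton_low [([296.1, 136.1], 0.82)]
wrist {'mtx': [[332.4120028893603, 0.0, 321.22935809779375], [0.0, 332.4120028893603, 198.95798278508886], [0.0, 0.0, 1.0]], 'T_tool_cam': [[0.9999998410941946, 0.0005410670621795579, 0.00015829724790843676, 0.0004776091559032247], [-0.0005637404278425563, 0.9583190033506965, 0.285699790013322, -0.0741640009002678], [2.883485199011368e-06, -0.28569983385252523, 0.9583191560896213, -0.17442074103296948], [0.0, 0.0, 0.0, 1.0]], 'shot': 3}
1.15
```

View pics/scene0.png

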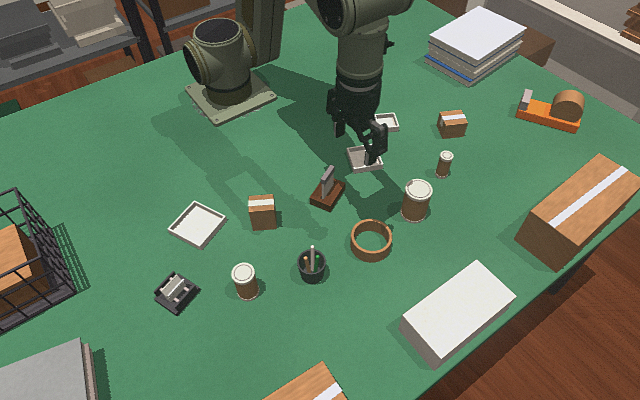

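View pics/side0.png

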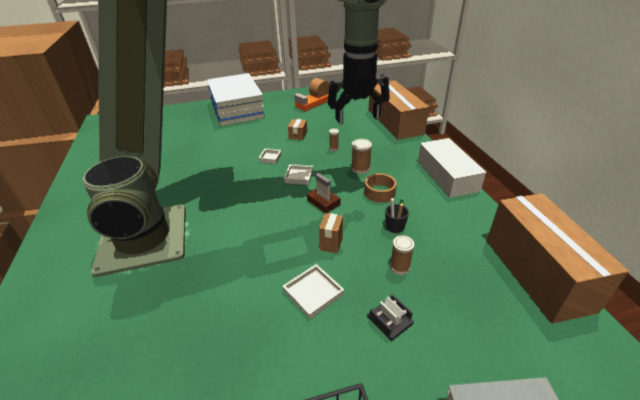

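View pics/wrist0.png

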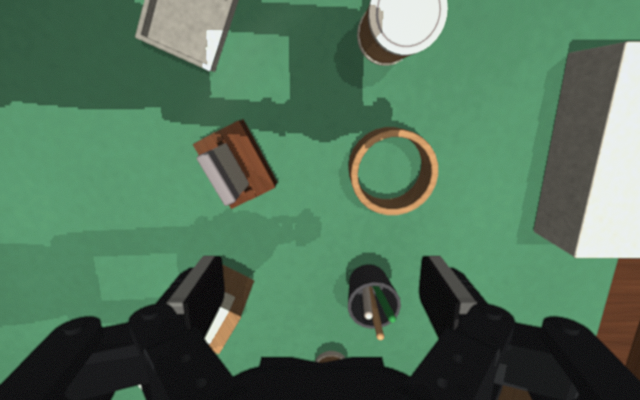

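```bash
cat >> h.py <<'E'
C={'scene':([[448.7410462538393,0,320.29987337485767],[0,448.7410462538393,189.5484459558098],[0,0,1]],[2.234822951845808,1.140320696854674,-0.42004849917349574],[-0.26959683748344115,-0.2834173545595562,1.3363083946786807]),
'side':([[376.6480890369782,0,323.35341097775813],[0,376.6480890369782,193.14902003996852],[0,0,1]],[2.209449776056821,-0.31188012595766273,0.1210580963495523],[-0.4631377259298281,0.11714514866702339,0.9681753890621373])}
def ray(c,uv):
    K,r,t=map(np.array,C[c]); R=cv2.Rodrigues(r)[0]
    return -R.T@t, R.T@np.linalg.inv(K)@np.array([*uv,1.])
def at_z(c,uv,z):
    o,d=ray(c,uv); return o+d*(z-o[2])/d[2]
def proj(c,P):
    K,r,t=map(np.array,C[c]); return cv2.projectPoints(np.array(P,float).reshape(-1,3),r,t,K,None)[0][:,0]
E
python3 - <<'E'
from h import *
S=dict(tube_small=((437.7,173.0),(335.8,151.5)),tube_medium=((247.7,290.7),(399.4,264.4)),tube_large=((410,212.3),(360.9,169.2)),tray_small=((384.1,124.5),(269,157.9)),tray_medium=((364.7,160.4),(296.7,175.7)),tray_large=((196.3,224.8),(312.2,288.2)),ticket=((326,194.6),(323.5,198.7)),clip=((178.8,297.2),(386.4,319.8)),carton_tall=((266,223),(330.5,244.6)),carton_low=((446.8,133.9),(296.1,136.1)))
for n,(a,b) in S.items():
    z=0.005 if n=='ticket' else 0
    print(n,at_z('scene',a,z).round(4),at_z('side',b,z).round(4))
print(ray('scene',(0,0))[0],ray('side',(0,0))[0])
E
```

```text
tube_small [0.5873 0.2746 0.    ] [0.5961 0.2594 0.    ]
tube_medium [ 0.5866 -0.2753  0.    ] [ 0.5913 -0.2667  0.    ]
tube_large [0.6366 0.1346 0.    ] [0.6408 0.1327 0.    ]
tray_small [0.3718 0.283  0.    ] [0.371  0.2879 0.    ]
tray_medium [ 0.445   0.1539 -0.    ] [0.4379 0.1584 0.    ]
tray_large [ 0.3712 -0.2886  0.    ] [ 0.3791 -0.2755  0.    ]
ticket [0.4801 0.0043 0.005 ] [0.4857 0.0167 0.005 ]
clip [ 0.5154 -0.3979  0.    ] [ 0.5045 -0.395   0.    ]
carton_tall [ 0.4625 -0.1552  0.    ] [ 0.4552 -0.1587  0.    ]
carton_low [0.5011 0.3953 0.    ] [0.4891 0.4058 0.    ]
[ 1.02595093 -0.39127221  0.85618848] [ 0.27724877 -0.79670086  0.67378333]
```

The scene shows all tubes, trays, cartons, rack and clip, plus distractors (a ring at 371,240 and a pen cup at 312,265). The two fixed cameras disagree by up to 15 mm, so I'll measure with wrist views from above.

```bash
cat >> h.py <<'E'
from scipy.spatial.transform import Rotation as Ro
KW=np.array([[332.4120028893603,0,321.22935809779375],[0,332.4120028893603,198.95798278508886],[0,0,1]])
def wshot(name=None):
    p=np.array(arm.read_eef_pos()); r=Ro.from_euler('xyz',arm.read_tool_rot(),degrees=True).as_matrix()
    pic=arm.camera('wrist'); T=np.array(pic['T_tool_cam'])
    Rw=r@T[:3,:3]; o=p+r@T[:3,3]
    if name: save(name,pic); np.savez('pics/'+name+'.npz',R=Rw,o=o)
    return pic,Rw,o
def wz(Rw,o,uv,z):
    uv=np.atleast_2d(uv); d=(Rw@np.linalg.inv(KW)@np.c_[uv,np.ones(len(uv))].T).T
    return o+d*((z-o[2])/d[:,2])[:,None]
def wproj(Rw,o,P):
    q=(np.atleast_2d(P)-o)@Rw; q=q@KW.T; return q[:,:2]/q[:,2:]
E
python3 - <<'E'
from h import *
print(arm.read_tool_rot())
names="tube_small tube_medium tube_large tray_small tray_medium tray_large ticket clip carton_tall carton_low".split()
for nm,pos in (('wB',[.5,.27,.26]),('wA',[.5,-.2,.26])):
    arm.reach(pos,[180,0,0])
    pic,R,o=wshot(nm)
    print(nm,o,arm.read_t())
    regs={}
    for n in names:
        t=arm.trace(n,pic)
        if t: regs[n]=t[0]['region']; 
        q=arm.pinpoint(n,pic)
        print(n,[(np.round(d['at'],1).tolist(),round(d['p'],2),wz(R,o,d['at'],0)[0].round(4)[:2]) for d in q][:2], t and (round(t[0]['p'],2),t[0]['region'].sum()))
    np.savez('pics/reg_'+nm+'.npz',**regs)
print(arm.read_t())
E
```

```text
[-1.79999943e+02 -3.22371055e-03 -4.16202191e-03]
wB [0.50086034 0.34338809 0.43396088] 2.3083
tube_small [([389.8, 151.6], 0.68, array([0.5903, 0.2781]))] (0.66, np.int64(989))
tube_medium [] []
tube_large [([420.3, 249.7], 0.97, array([0.6422, 0.1379]))] (0.69, np.int64(1512))
tray_small [([224.8, 148.3], 0.79, array([0.375 , 0.2825]))] (0.84, np.int64(2419))
tray_medium [([279.5, 237.2], 0.96, array([0.4418, 0.1572]))] (0.71, np.int64(3160))
tray_large [([390.3, 149.3], 0.3, array([0.5908, 0.2811]))] []
ticket [([311.4, 329.3], 0.95, array([0.4855, 0.0035]))] (0.95, np.int64(521))
clip [] []
carton_tall [] (0.6, np.int64(2341))
carton_low [([317.3, 37.1], 0.95, array([0.4961, 0.4145]))] (0.87, np.int64(3399))
wA [ 0.50072668 -0.12507724  0.43444323] 5.075
tube_small [] []
tube_medium [] (0.6, np.int64(1790))
tube_large [([385.1, 211.8], 0.49, array([ 0.5891, -0.2727]))] []
tray_small [] []
tray_medium [] (0.59, np.int64(2198))
tray_large [([236.6, 223.1], 0.94, array([ 0.3831, -0.2897]))] (0.71, np.int64(4794))
ticket [] []
clip [([327.5, 288.3], 0.56, array([ 0.5105, -0.3925]))] (0.78, np.int64(2146))
carton_tall [([286.6, 125.8], 0.63, array([ 0.4565, -0.1568]))] (0.87, np.int64(2440))
carton_low [] []
6.075
```

View pics/wB.png

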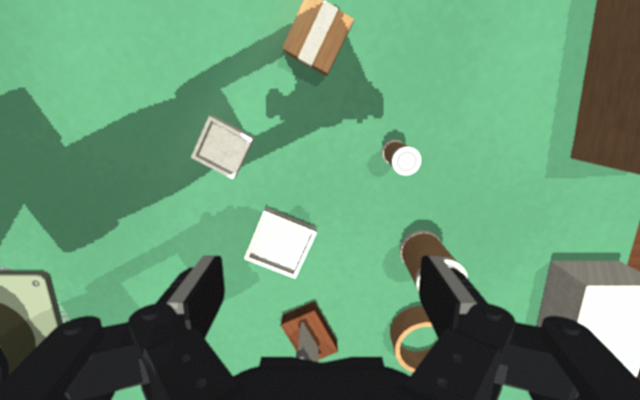

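View pics/wA.png

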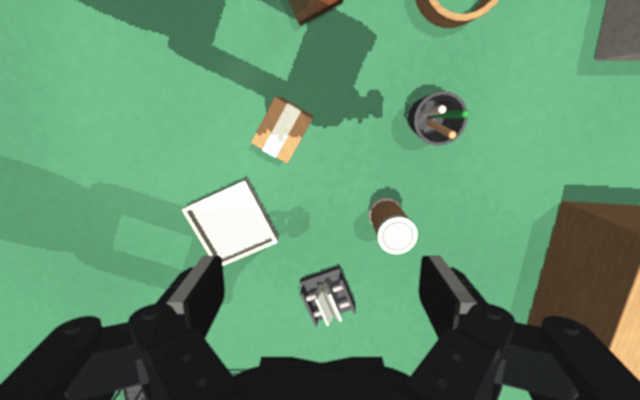

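```bash
cat >> h.py <<'E'
from scipy.optimize import minimize
def model(n):
    if n.startswith('tube'):
        r,h={'s':(.015,.07),'m':(.022,.08),'l':(.029,.09)}[n[5]]
        a=np.linspace(0,2*np.pi,40)[:-1]; c=np.c_[r*np.cos(a),r*np.sin(a)]
    else:
        w,d,h={'tray_small':(.058,.058,.018),'tray_medium':(.076,.076,.018),'tray_large':(.094,.094,.018),'carton_tall':(.045,.055,.075),'carton_low':(.055,.06,.05)}[n]
        c=np.array([[1,1],[1,-1],[-1,-1],[-1,1]])*[w/2,d/2]
    return np.r_[np.c_[c,0*c[:,0]],np.c_[c,0*c[:,0]+h]]
def fit(n,reg,R,o,x0):
    M=model(n); reg=reg.astype(np.uint8)
    def cost(v):
        c,s=np.cos(v[2]),np.sin(v[2]); P=np.c_[M[:,0]*c-M[:,1]*s+v[0],M[:,0]*s+M[:,1]*c+v[1],M[:,2]]
        h=cv2.convexHull(((wproj(R,o,P))*16).astype(np.int32))
        im=np.zeros((400,640),np.uint8); cv2.fillConvexPoly(im,h,1,shift=4)
        return 1-(im&reg).sum()/max(1,(im|reg).sum())
    best=None
    for y in ([0] if n[:4]=='tube' else np.radians([0,22,45,67,90,112,135,157])):
        sx=np.array([[0,0,0],[.01,0,0],[0,.01,0],[0,0,.3]])+[*x0,y]
        r=minimize(cost,[*x0,y],method='Nelder-Mead',options=dict(initial_simplex=sx,xatol=1e-4,fatol=1e-4))
        if best is None or r.fun<best.fun: best=r
    return best.x[:2].round(4),np.degrees(best.x[2]).round(1),1-best.fun
E
python3 - <<'E'
from h import *
for w,L in (('wB',dict(tube_small=(.59,.278),tube_large=(.642,.138),tray_small=(.375,.2825),tray_medium=(.442,.157),carton_low=(.496,.414))),('wA',dict(tube_medium=(.589,-.2727),tray_large=(.383,-.29),carton_tall=(.4565,-.157)))):
    d=np.load(f'pics/{w}.npz'); g=np.load(f'pics/reg_{w}.npz')
    for n,x0 in L.items(): print(n,fit(n,g[n],d['R'],d['o'],x0))
    if w=='wB': print(wz(d['R'],d['o'],(406,160.5),.07))
    else: print(wz(d['R'],d['o'],(397,236),.08))
E
```

```text
tube_small (array([0.5949, 0.279 ]), np.float64(3.7), np.float64(0.9757820383451059))
tube_large (array([0.6386, 0.1452]), np.float64(13.2), np.float64(0.4502242152466367))
tray_small (array([0.376 , 0.2861]), np.float64(61.3), np.float64(0.9797077922077922))
tray_medium (array([0.4442, 0.1533]), np.float64(65.6), np.float64(0.9758364312267658))
carton_low (array([0.4974, 0.4104]), np.float64(152.2), np.float64(0.971657600916118))
[[0.59438017 0.27880927 0.07      ]]
tube_medium (array([ 0.5885, -0.2735]), np.float64(2.1), np.float64(0.9445910290237467))
tray_large (array([ 0.3786, -0.287 ]), np.float64(114.4), np.float64(0.9386274509803921))
carton_tall (array([ 0.4581, -0.156 ]), np.float64(150.3), np.float64(0.9817592217267936))
[[ 0.58821563 -0.27491251  0.08      ]]
```

```bash
cat >> h.py <<'E'
D=[180,0,0]
def pick(x,y,g,z=.25,f=40):
    arm.gripper_to(.085); arm.reach([x,y,max(z-.06,.15)],D); arm.servo_line([x,y,g],rate=.12)
    arm.gripper_to(0.0,f); print('w',arm.read_width(),arm.read_force())
    arm.servo_line([x,y,z],rate=.15); print('w',arm.read_width(),arm.read_force(),arm.read_t())
def place(x,y,g,z=.25):
    arm.reach([x,y,z],D); arm.servo_line([x,y,g+.03],rate=.15); arm.servo_line([x,y,g+.005],rate=.05)
    print('F',arm.read_force()); arm.gripper_to(.085); arm.servo_line([x,y,z],rate=.2)
    print('t',arm.read_t())
E
python3 - <<'E'
from h import *
pick(.5883,-.2742,.035)
pic,R,o=wshot('held')
E
```

```text
w 0.04212188387185908 [-1.2513621  -0.12953365  3.68990154]
w 0.04191777971793074 [-0.29368331 -0.60597294 -1.22214966] 10.3917
```

View pics/held.png

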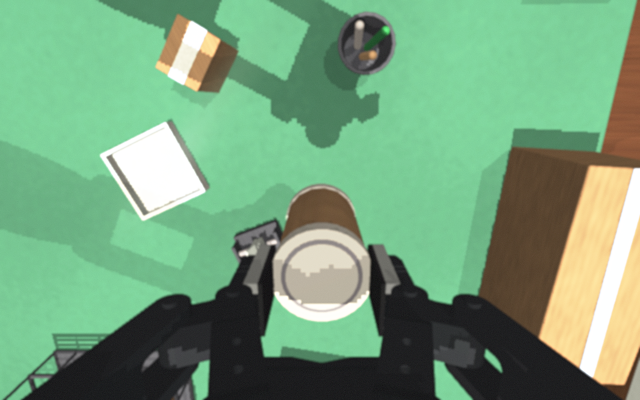

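Tube held upright and centred between the pads (cap at about 322,275). Placing it, then viewing the large tube.

Run:
```python
from h import *
place(.4442,.1535,.035)
arm.reach([.56,.12,.26],D)
pic,R,o=wshot('wC')
for n in ('tube_large','tube_medium','tray_medium'):
    t=arm.trace(n,pic); print(n,[(round(d['p'],2),np.round(d['at'],0)) for d in t][:2])
    if t: print(fit(n,t[0]['region'],R,o,wz(R,o,t[0]['at'],.03)[0,:2]))
print(arm.read_t())
```

```text
F [-1.26744544 -0.51558959  2.92129096]
t 15.8333
tube_large [(0.95, array([398., 150.]))]
(array([0.6419, 0.139 ]), np.float64(4.1), np.float64(0.9879479860450364))
tube_medium [(0.83, array([219., 138.]))]
(array([0.4426, 0.1531]), np.float64(22.0), np.float64(0.9545040946314831))
tray_medium [(0.61, array([240., 119.]))]
(array([0.444 , 0.1532]), np.float64(66.3), np.float64(0.5055261893320518))
16.5833
```

View pics/wC.png

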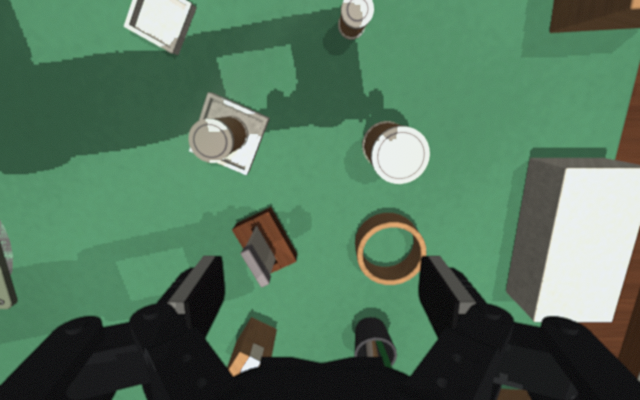

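The medium tube stands in its tray (base around 238,135). The large tube is now fitted at (.642,.139) with IoU 0.99. Next: large, then small.

Run:
```python
from h import *
pick(.6419,.139,.04)
place(.3795,-.2878,.04)
pic,R,o=wshot('wD')
for n in ('tube_large','tray_large'):
    t=arm.trace(n,pic); 
    if t: print(n,fit(n,t[0]['region'],R,o,wz(R,o,t[0]['at'],.03)[0,:2]))
# clip view on the way
arm.reach([.51,-.33,.16],D); wshot('wClip')
pick(.5945,.279,.03)
place(.376,.2855,.03)
wshot('wE')
arm.reach([.485,.07,.16],D); wshot('wT')
print(arm.read_t())
```

```text
w 0.05639680626201436 [-1.23424639 -0.51090604  4.63502913]
w 0.05628573666139037 [-0.50284038 -0.03532755 -2.06348766] 20.65
F [-2.21436405  0.96438137  4.1535886 ]
t 26.0417
tube_large (array([ 0.3789, -0.2887]), np.float64(11.6), np.float64(0.9681235622740716))
tray_large (array([ 0.3788, -0.2863]), np.float64(115.0), np.float64(0.47083614295347265))
w 0.02741907223575639 [-0.42960979  0.90490648  3.30488591]
w 0.027593297335426408 [-0.05111697  0.04102543 -1.84336806] 33.025
F [ 0.22652059  0.59179877 -0.75522237]
t 37.7917
38.9
```

View pics/wD.png

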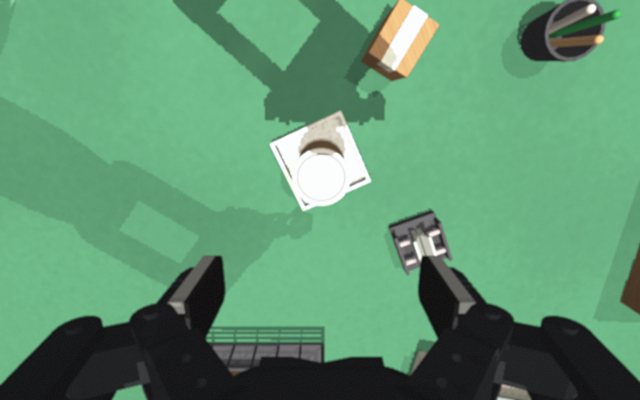

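View pics/wClip.png

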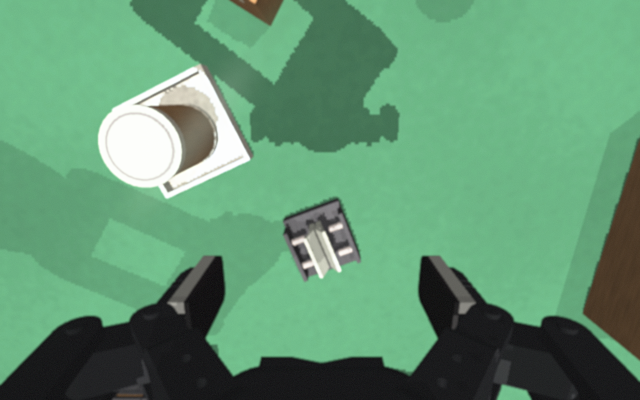

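View pics/wE.png

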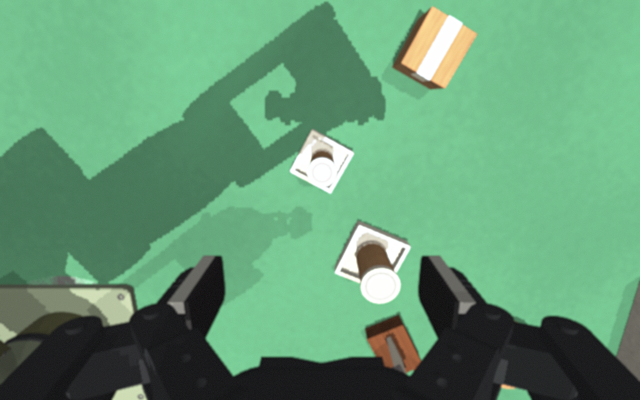

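View pics/wT.png

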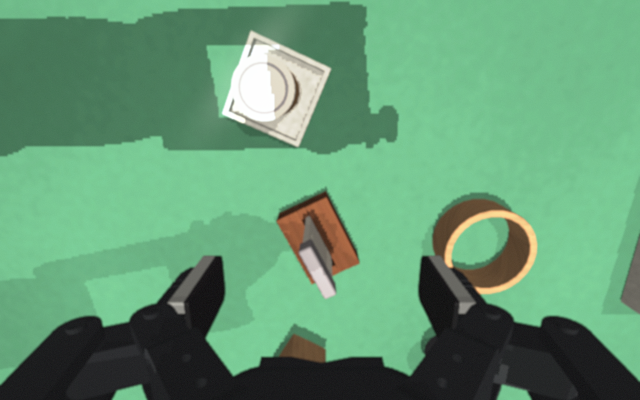

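All three tubes stand inside their trays. Next, fine geometry of the ticket and clip from enlarged crops.

Run:
```python
import cv2,numpy as np
a=cv2.imread('pics/wT.png')[180:310,260:380]; b=cv2.imread('pics/wClip.png')[190:290,265:375]
for n,i,k in (('zT',a,4.5),('zC',b,5)):
    cv2.imwrite(f'pics/{n}.png',cv2.resize(i,None,fx=k,fy=k,interpolation=cv2.INTER_CUBIC))
```

```text
(no output)
```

View pics/zT.png

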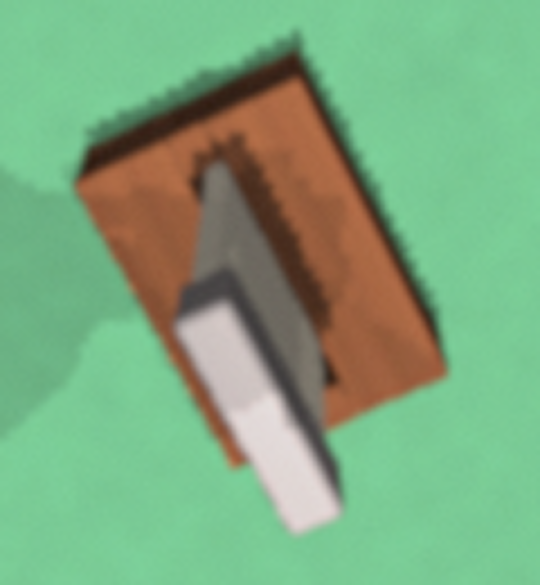

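View pics/zC.png

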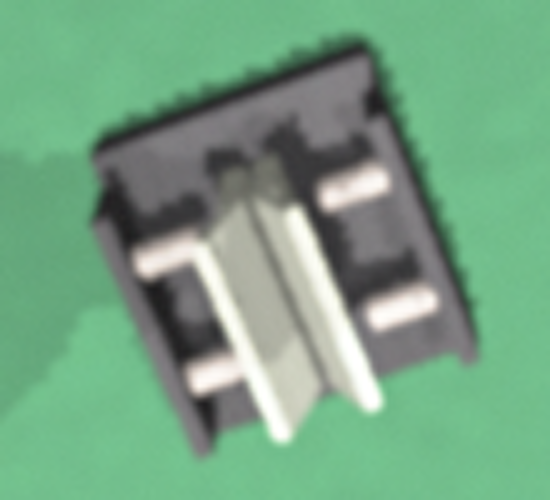

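Run:
```python
from h import *
def go(w,pts,k,off,z):
    d=np.load(f'pics/{w}.npz'); p=(np.array(pts,float)+.5)/k-.5+off
    P=wz(d['R'],d['o'],p,z)[:,:2]; 
    s=np.roll(P,-1,0)-P
    print(w,z,'centre',P.mean(0).round(4),'sides',np.linalg.norm(s,axis=1).round(4),'dirs',(np.degrees(np.arctan2(s[:,1],s[:,0]))%180).round(1))
go('wT',[(178,325),(225,300),(340,515),(297,533)],4.5,(260,180),.089)
go('wT',[(78,185),(302,75),(447,375),(235,467)],4.5,(260,180),.025)
go('wClip',[(200,245),(295,205),(376,408),(280,440)],5,(265,190),.047)
go('wClip',[(97,158),(372,55),(475,358),(205,452)],5,(265,190),.012)
```

```text
wT 0.089 centre [0.4827 0.0078] sides [0.0098 0.0487 0.0089 0.048 ] dirs [ 30.  115.7  25.7 116.8]
wT 0.025 centre [0.4833 0.0074] sides [0.0553 0.079  0.0543 0.0779] dirs [ 27.2 115.2  26.  115.9]
wClip 0.047 centre [ 0.5108 -0.3968] sides [0.0195 0.0449 0.0198 0.0436] dirs [ 24.4 110.5  20.6 110.1]
wClip 0.012 centre [ 0.5107 -0.3987] sides [0.0607 0.0717 0.0625 0.0716] dirs [ 21.5 108.8  21.4 107.4]
```

Both measurements of each item agree within about 2 mm (sides 48/79 mm and 44/71 mm against 50/80 and 44/70). Picking up the ticket.

Run:
```python
from h import *
O=[180,0,25.8]; x,y=.483,.0077
arm.gripper_to(.045); arm.reach([x,y,.15],O); arm.servo_line([x,y,.062],rate=.12)
print(arm.read_force())
arm.gripper_to(0,30); print(arm.read_width(),arm.read_force()); arm.gripper_to(0,80); print(arm.read_width(),arm.read_force())
arm.servo_line([x,y,.10],rate=.06); print(arm.read_width(),arm.read_force())
arm.servo_line([x,y,.2],rate=.15)
print(arm.read_width(),arm.read_force(),arm.read_t())
arm.reach([.5107,-.3975,.2],[180,0,19.3]); wshot('wH'); 
p=arm.camera('side'); save('sideH',p)
p=arm.camera('scene'); save('sceneH',p)
a=cv2.imread('pics/sideH.png')[190:350,330:470];cv2.imwrite('pics/sideHz.png',cv2.resize(a,None,fx=3.5,fy=3.5,interpolation=cv2.INTER_CUBIC))
a=cv2.imread('pics/sceneH.png')[170:330,110:270];cv2.imwrite('pics/sceneHz.png',cv2.resize(a,None,fx=3.5,fy=3.5,interpolation=cv2.INTER_CUBIC))
```

```text
[ 0.53520422 -0.67335249 -0.4351002 ]
-0.00020458847909528183 [ 0.7582717  -0.27556988  0.35670495]
0.00011328310026448193 [-0.10186877 -0.17440895 -0.4470402 ]
-0.00034273588883506354 [-0.40774327  0.06416515 -0.80349428]
-0.00023103883341303436 [-0.09221529  0.22811804 -0.44317905] 43.1833
```

View pics/wH.png

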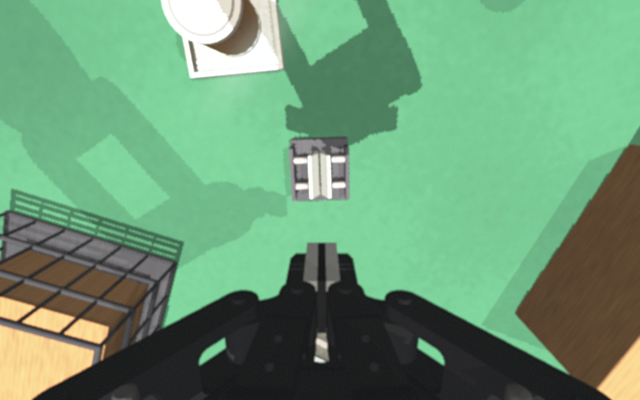

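View pics/sideHz.png

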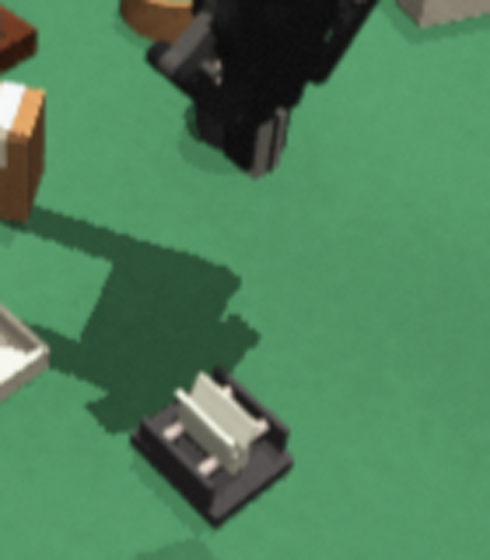

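View pics/sceneHz.png

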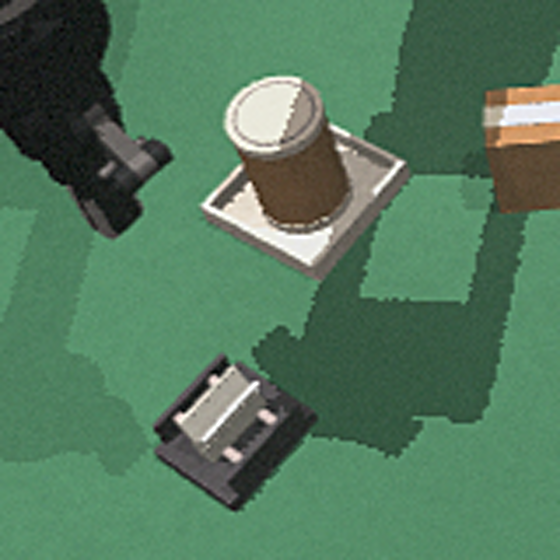

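The gripper shut to 0 mm: the ticket was missed. Looking at the rack again.

Run:
```python
from h import *
p=cv2.imread('pics/sideH.png')[130:260,260:420];cv2.imwrite('pics/s1.png',cv2.resize(p,None,fx=4,fy=4,interpolation=cv2.INTER_CUBIC))
p=cv2.imread('pics/sceneH.png')[120:260,250:450];cv2.imwrite('pics/s2.png',cv2.resize(p,None,fx=4,fy=4,interpolation=cv2.INTER_CUBIC))
```

```text
(no output)
```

View pics/s1.png

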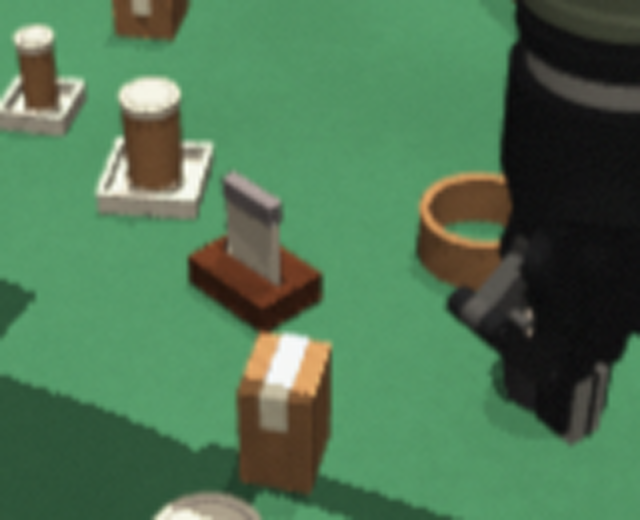

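View pics/s2.png

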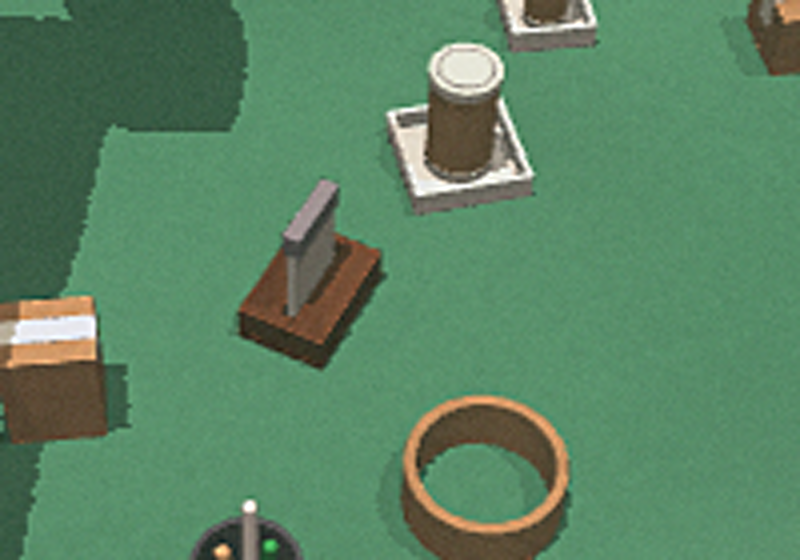

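Run:
```python
from h import *
print(at_z('scene',(328,173.8),.089), at_z('side',(260+253/4,130+192/4),.089))
O=[180,0,25.8]; x,y=.483,.0077
arm.gripper_to(.06); arm.reach([x,y,.15],O); print(arm.read_width(),arm.read_eef_pos(),arm.read_tool_rot())
pic,R,o=wshot('wG')
P=wproj(R,o,[[x,y,.089]]);print(P)
for c in('side','scene'):
    p=arm.camera(c); save(c+'G',p)
p=cv2.imread('pics/sideG.png')[130:260,260:420];cv2.imwrite('pics/s3.png',cv2.resize(p,None,fx=4,fy=4,interpolation=cv2.INTER_CUBIC))
```

```text
[0.48813537 0.00431735 0.089     ] [0.48255682 0.00051561 0.089     ]
0.05989133650508377 [0.48372689 0.00701519 0.15023108] [ 1.79958856e+02 -4.08453271e-02  2.57502659e+01]
[[319.20846558 202.29322034]]
```

View pics/wG.png

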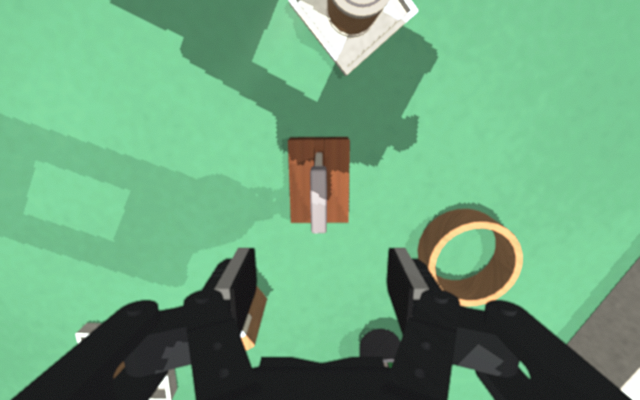

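View pics/s3.png

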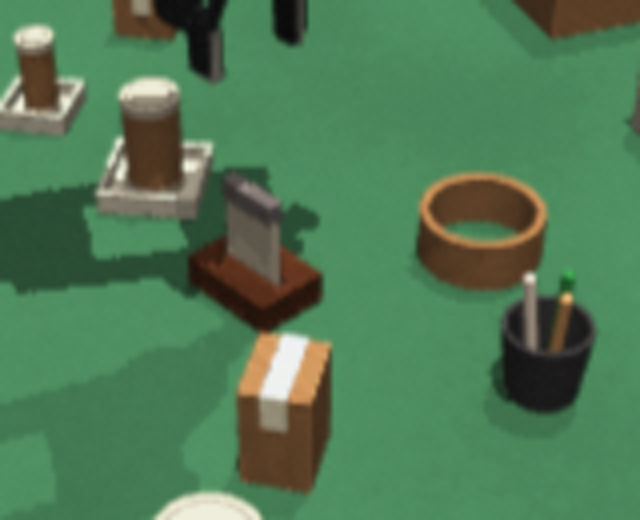

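Run:
```python
from h import *
x,y=.483,.0077
arm.servo_line([x,y,.065],rate=.12); print(arm.read_eef_pos(),arm.read_force(),arm.read_t())
wshot('wG2')
for c in('side','scene'):
    p=arm.camera(c); save(c+'G2',p)
p=cv2.imread('pics/sideG2.png')[130:260,260:420];cv2.imwrite('pics/s4.png',cv2.resize(p,None,fx=4,fy=4,interpolation=cv2.INTER_CUBIC))
p=cv2.imread('pics/sceneG2.png')[120:260,250:450];cv2.imwrite('pics/s5.png',cv2.resize(p,None,fx=4,fy=4,interpolation=cv2.INTER_CUBIC))
```

```text
[0.48360541 0.00764076 0.06549031] [ 0.30725231 -0.76905965  0.63240271] 47.9583
```

View pics/wG2.png

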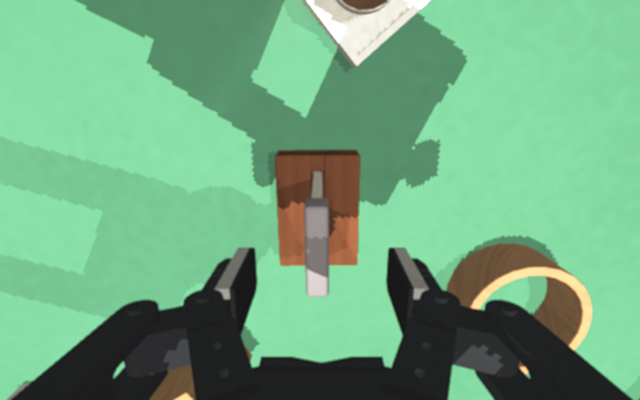

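View pics/s4.png

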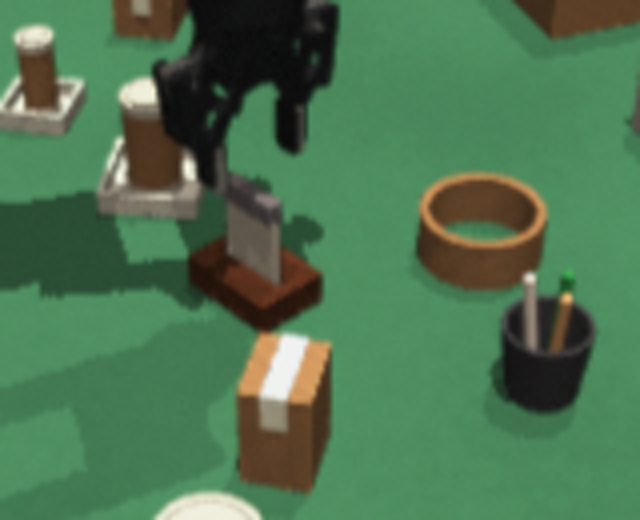

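View pics/s5.png

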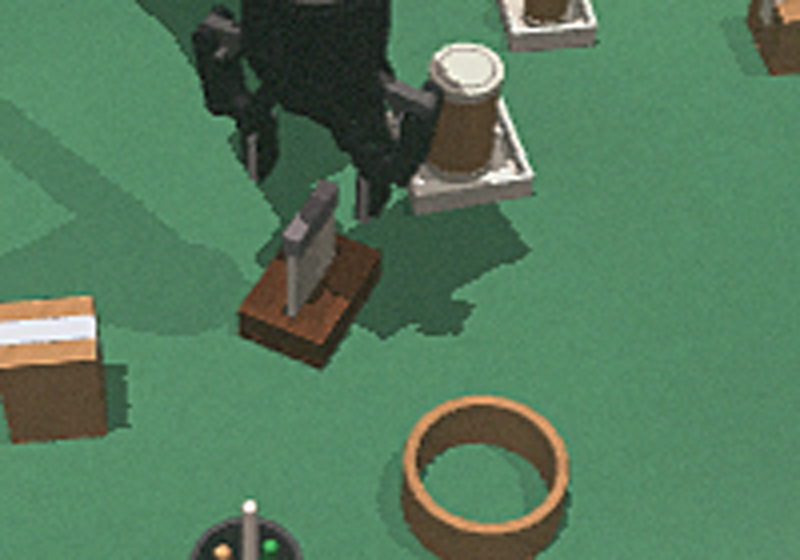

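Run:
```python
from h import *
def tri(a,b):
    o1,d1=ray('scene',a);o2,d2=ray('side',b)
    s=np.linalg.lstsq(np.c_[d1,-d2],o2-o1,rcond=None)[0]; p,q=o1+s[0]*d1,o2+s[1]*d2
    return ((p+q)/2).round(4),np.linalg.norm(p-q).round(4)
f=lambda u,v:(250+u/4,120+v/4)
g=lambda u,v:(260+u/4,130+v/4)
print('tipA',tri(f(260,180),g(210,190)),tri(f(370,217),g(290,152)))
print('swap',tri(f(260,180),g(290,152)),tri(f(370,217),g(210,190)))
print('rail ends',tri(f(290,245),g(270,205)),tri(f(330,187),g(235,178)))
print(proj('scene',[[.4836,.0076,.0655],[.4836,.0076,.08]]),proj('side',[[.4836,.0076,.0655],[.4836,.0076,.08]]))
for c in('scene','side'): pass
```

```text
tipA (array([ 0.4534, -0.0063,  0.0988]), np.float64(0.0056)) (array([0.5156, 0.0243, 0.0993]), np.float64(0.0))
swap (array([ 0.4954, -0.0363,  0.146 ]), np.float64(0.0079)) (array([0.4714, 0.0616, 0.0444]), np.float64(0.0154))
rail ends (array([ 0.4922, -0.0134,  0.0832]), np.float64(0.0054)) (array([0.4759, 0.0258, 0.086 ]), np.float64(0.0023))
[[327.97680077 178.64639644]
 [327.98051578 174.53683952]] [[323.13200973 183.51343455]
 [323.00501409 179.19503564]]
```

Run:
```python
from h import *
def tri(a,b):
    o1,d1=ray('scene',a);o2,d2=ray('side',b)
    s=np.linalg.lstsq(np.c_[d1,-d2],o2-o1,rcond=None)[0]; p,q=o1+s[0]*d1,o2+s[1]*d2
    return ((p+q)/2).round(4),np.linalg.norm(p-q).round(4)
print(tri((140.9,237.7),(404.9,240)))
# closed tip in wH: row 243 at col 322
K=np.linalg.inv(KW)
d=np.load('pics/wH.npz'); 
for z in(.2,.21,.22,.23,.24): print(z,wproj(d['R'],d['o'],[[.5107+.011*-np.sin(np.radians(19.3)),-.3975+.011*np.cos(np.radians(19.3)),z]]))
```

```text
(array([ 0.5153, -0.4019,  0.2295]), np.float64(0.0012))
0.2 [[318.04119045 219.45389945]]
0.21 [[317.87545122 225.95817587]]
0.22 [[317.69061289 233.21197857]]
0.23 [[317.48317224 241.35278737]]
0.24 [[317.24871352 250.55389417]]
```

Three independent measurements (both fixed cameras, and the wrist camera) put the real fingertips about 30 mm behind the reported TCP. That explains the empty grasp, so I'll check `hold_point_z` and then go lower while monitoring force.

Run:
```python
from h import *
print(arm.hold_point_z)
x,y=.483,.0077
for z in (.055,.045,.034):
    arm.servo_line([x,y,z],rate=.08); F=np.array(arm.read_force()); print(z,F.round(2))
    if abs(F[2])>6: raise SystemExit
arm.gripper_to(0,30); print(arm.read_width(),arm.read_force())
if arm.read_width()>.006:
    arm.gripper_to(0,80); print(arm.read_width(),arm.read_force())
    arm.servo_line([x,y,.075],rate=.06); print(arm.read_width(),arm.read_force())
    arm.servo_line([x,y,.17],rate=.15); arm.reach([.5107,-.3975,.17],[180,0,19.3])
wshot('wI')
for c in('side','scene'):
    p=arm.camera(c); save(c+'I',p)
print(arm.read_t())
a=cv2.imread('pics/sideI.png')[190:350,330:470];cv2.imwrite('pics/sideIz.png',cv2.resize(a,None,fx=3.5,fy=3.5,interpolation=cv2.INTER_CUBIC))
a=cv2.imread('pics/sceneI.png')[170:330,110:270];cv2.imwrite('pics/sceneIz.png',cv2.resize(a,None,fx=3.5,fy=3.5,interpolation=cv2.INTER_CUBIC))
```

```text
0.0187
0.055 [ 0.4  -0.31  0.05]
0.045 [ 0.2   0.54 -0.37]
0.034 [-0.7   1.1   0.67]
0.011423847140104871 [-0.94532891 -0.48882558  3.96722731]
0.01032283670774566 [-1.19436343 -1.49747034  5.67220632]
0.010146809762826206 [ 0.5090911   0.72344955 -1.2088968 ]
52.9167
```

View pics/wI.png

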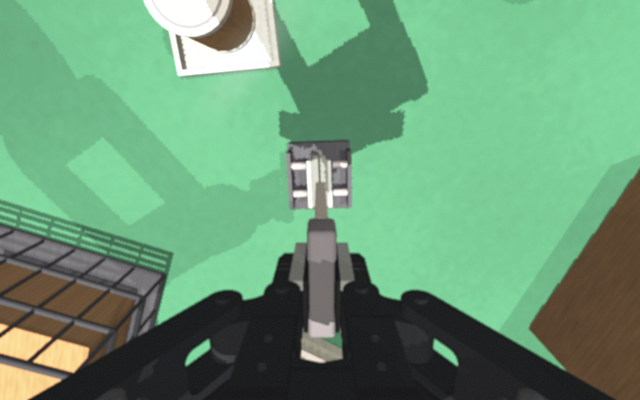

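View pics/sideIz.png

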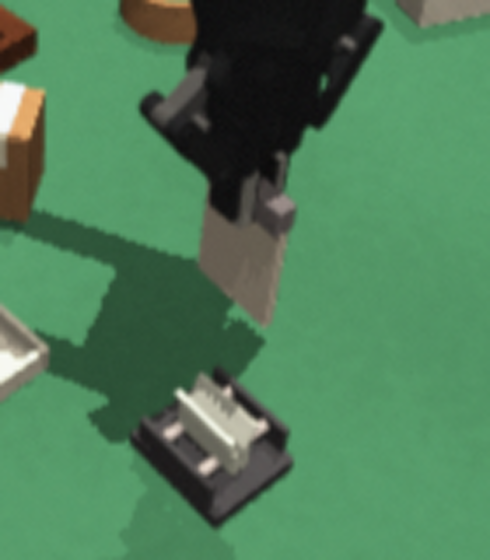

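View pics/sceneIz.png

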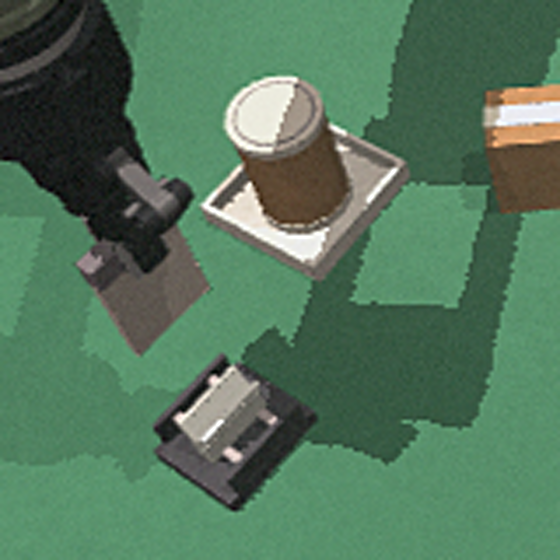

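Ticket held (width 10–11 mm, the 12 mm rail), plate hanging straight. Checking its offset and tilt, and refining the clip from the aligned views.

Run:
```python
from h import *
d=np.load('pics/wI.npz'); R,o=d['R'],d['o']
def tri(a,b):
    o1,d1=ray('scene',a);o2,d2=ray('side',b)
    s=np.linalg.lstsq(np.c_[d1,-d2],o2-o1,rcond=None)[0]; p,q=o1+s[0]*d1,o2+s[1]*d2
    return ((p+q)/2).round(4),np.linalg.norm(p-q).round(4)
s=lambda u,v:(330+u/3.5,190+v/3.5); c=lambda u,v:(110+u/3.5,170+v/3.5)
print('low corners',tri(c(140,354),s(268,325)),tri(c(211,290),s(198,268)))
rt=Ro.from_euler('xyz',arm.read_tool_rot(),degrees=True).as_matrix(); p=np.array(arm.read_eef_pos()); print(p)
for yy in(-.025,.025):
  for xx in (-.006,.006): print((xx,yy),wproj(R,o,p+rt@np.array([xx,yy,-.055])).round(1))
for yy in(-.025,.025): print('low',(yy),wproj(R,o,p+rt@np.array([0,yy,.029])).round(1))
for k,(n,b) in enumerate((('wH',(130,210,280,360)),('wI',(130,345,280,360)))):
    a=cv2.imread(f'pics/{n}.png')[b[0]:b[1],b[2]:b[3]];f=7 if k==0 else 2.7
    cv2.imwrite(f'pics/{n}z.png',cv2.resize(a,None,fx=f,fy=f,interpolation=cv2.INTER_CUBIC))
```

```text
low corners (array([ 0.5207, -0.4181,  0.1386]), np.float64(0.0011)) (array([ 0.5035, -0.3718,  0.1353]), np.float64(0.001))
[ 0.51127797 -0.39620562  0.17029111]
(-0.006, -0.025) [[303.6 232.3]]
(0.006, -0.025) [[334.7 232.3]]
(-0.006, 0.025) [[305.4 340.8]]
(0.006, 0.025) [[333.4 340.8]]
low -0.025 [[320.  181.3]]
low 0.025 [[320.  253.9]]
```

View pics/wHz.png

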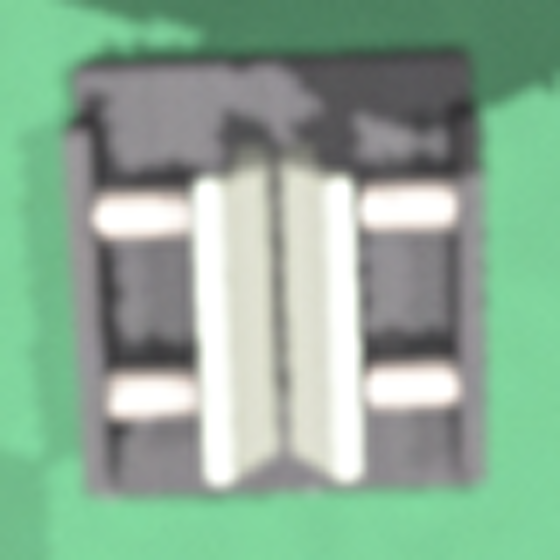

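View pics/wIz.png

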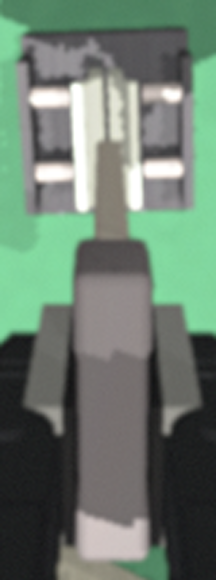

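Run:
```python
from h import *
d=np.load('pics/wH.npz'); R,o=d['R'],d['o']
q=lambda L:(np.array(L,float)+.5)/7-.5+[280,130]
P=wz(R,o,q([(208,183),(222,485),(350,477),(342,178)]),.047)[:,:2]; B=wz(R,o,q([(75,70),(95,492),(485,480),(468,55)]),.012)[:,:2]
for X in(P,B):
    s=np.diff(X[[0,1,2,3]],axis=0); print(X.mean(0).round(4),np.linalg.norm(s,axis=1).round(4),(np.degrees(np.arctan2(s[:,1],s[:,0]))%180).round(1))
d=np.load('pics/wI.npz'); R,o=d['R'],d['o']
q=lambda L:(np.array(L,float)+.5)/2.7-.5+[280,130]
X=wz(R,o,q([(75,275),(78,558),(148,558),(150,275)]),.1703+.055)[:,:2]
s=np.diff(X,axis=0); print(X.mean(0).round(4),np.linalg.norm(s,axis=1).round(4),(np.degrees(np.arctan2(s[:,1],s[:,0]))%180).round(1))
```

```text
[ 0.5109 -0.3971] [0.0446 0.0188 0.0441] [111.5  23.1 111.3]
[ 0.5105 -0.3965] [0.068  0.0634 0.0684] [110.6  21.2 113. ]
[ 0.5117 -0.3947] [0.048  0.0111 0.048 ] [109.3  19.4 109.7]
```

Run:
```python
from h import *
x,y=.5104,-.3983; O=[180,0,20.8]
arm.reach([x,y,.11],O); arm.servo_line([x,y,.082],rate=.08); print(arm.read_force(),arm.read_eef_pos())
z=.082
while z>.036:
    z-=.003 if z>.046 else .0015
    arm.servo_line([x,y,z],rate=.03); F=np.array(arm.read_force()); pz=arm.read_eef_pos()[2]; print(round(z,4),round(pz,4),F.round(1))
    if abs(F[2])>30 or np.hypot(F[0],F[1])>25: break
print(arm.read_t(),arm.read_width())
wshot('wJ')
for c in('side','scene'):
    p=arm.camera(c); save(c+'J',p)
a=cv2.imread('pics/sideJ.png')[230:350,330:450];cv2.imwrite('pics/sideJz.png',cv2.resize(a,None,fx=4.5,fy=4.5,interpolation=cv2.INTER_CUBIC))
```

```text
[ 0.49405284 -0.89383792  0.23625032] [ 0.51059234 -0.39847112  0.08232404]
0.079 0.0792 [ 0.  -0.3  0.1]
0.076 0.0758 [-0.8 -0.7  0. ]
0.073 0.0727 [-1.  -0.4 -0.3]
0.07 0.0697 [-0.6  0.   0. ]
0.067 0.0668 [ 0.4 -0.  -0.6]
0.064 0.0641 [ 0.9 -0.2  0.4]
0.061 0.0613 [ 0.5 -0.8  3.1]
0.058 0.0575 [-0.2 -0.8 -0.3]
0.055 0.0543 [ 0.1 -0.7 -2.7]
0.052 0.0514 [ 0.9 -0.9 -2.7]
0.049 0.0486 [ 0.3 -0.3 -1.7]
0.046 0.0457 [ 0.4 -0.5 -0.9]
0.0445 0.0444 [ 0.4  0.5 -0.8]
0.043 0.043 [0.3 0.1 0.7]
0.0415 0.0415 [1.8 0.  0.9]
0.04 0.0415 [-1.5  1.7  8.5]
0.0385 0.0414 [-3.3  2.2 14.2]
0.037 0.0414 [-4.1  3.7 21.3]
0.0355 0.0414 [-5.2  6.2 28. ]
58.5167 0.010343581691263988
```

View pics/sideJz.png

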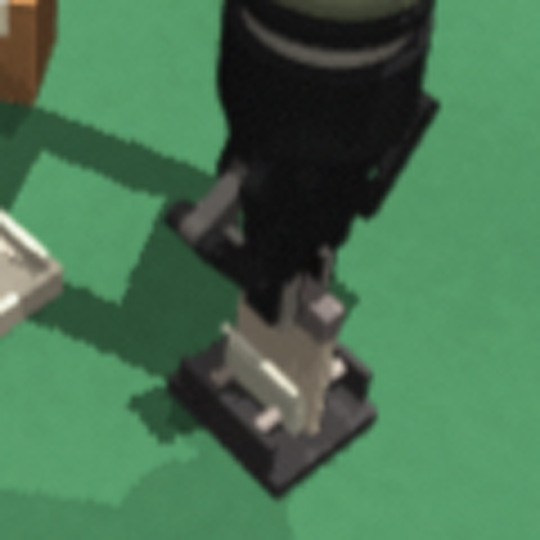

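Run:
```python
import cv2
a=cv2.imread('pics/sceneJ.png')[230:330,130:230];b=cv2.imread('pics/wJ.png')[100:350,240:400]
cv2.imwrite('pics/sceneJz.png',cv2.resize(a,None,fx=5.5,fy=5.5,interpolation=cv2.INTER_CUBIC))
cv2.imwrite('pics/wJz.png',cv2.resize(b,None,fx=2.4,fy=2.4,interpolation=cv2.INTER_CUBIC))
```

```text
(no output)
```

View pics/sceneJz.png

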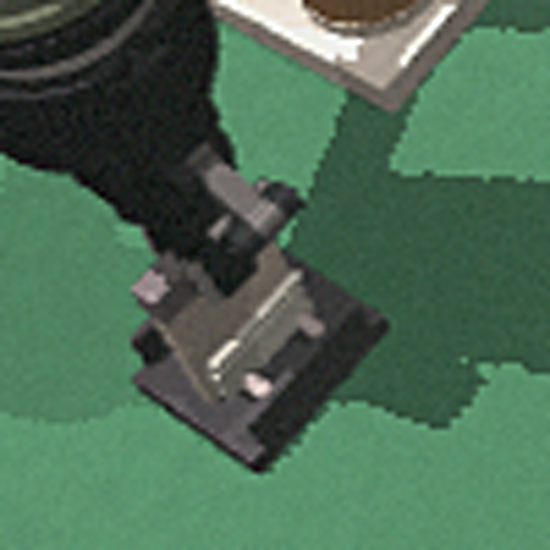

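View pics/wJz.png

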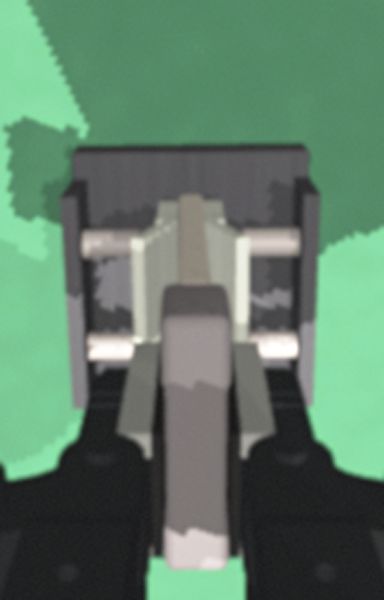

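Seen from above, the ticket sits between the jaws (far edge at about 190,195 in the crop) and it stopped hard at the expected height. Relieving the push, releasing and checking.

Run:
```python
from h import *
x,y=.5104,-.3983
arm.servo_line([x,y,.0412],rate=.03); print(arm.read_force())
arm.gripper_to(.05); arm.servo_line([x,y,.12],rate=.1); print(arm.read_force(),arm.read_width())
arm.reach([.5104,-.30,.20],[180,0,20.8]); wshot('wK')
arm.reach([.5,-.05,.3],D)
for c in('side','scene'):
    p=arm.camera(c); save(c+'K',p)
print(arm.read_t())
a=cv2.imread('pics/sideK.png')[250:350,340:440];b=cv2.imread('pics/sceneK.png')[240:330,130:230]
f=lambda i:cv2.resize(i,(400,int(400*i.shape[0]/i.shape[1])),interpolation=cv2.INTER_CUBIC)[:360]
cv2.imwrite('pics/Kz.png',np.hstack([f(a),f(b)]))
```

```text
[-0.56402719  1.87200141  6.66983431]
[ 0.2850898   0.67175423 -0.03122983] 0.05015859408638184
62.1833
```

View pics/Kz.png

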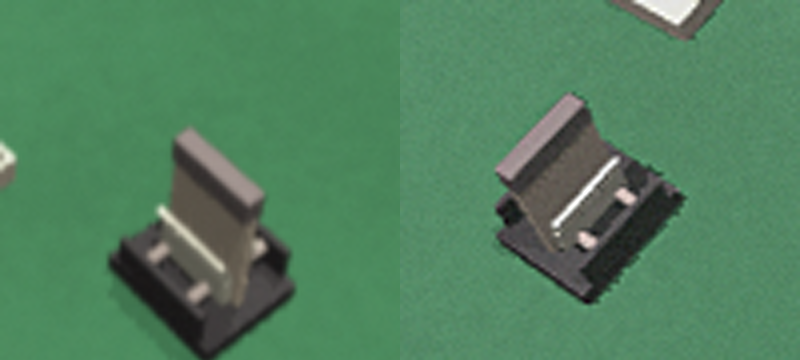

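View pics/wK.png

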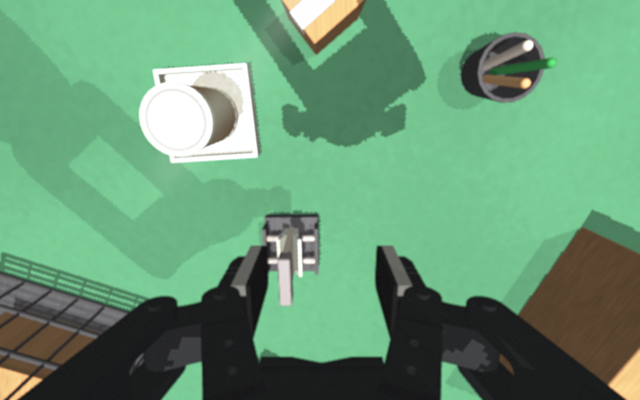

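View pics/sideK.png

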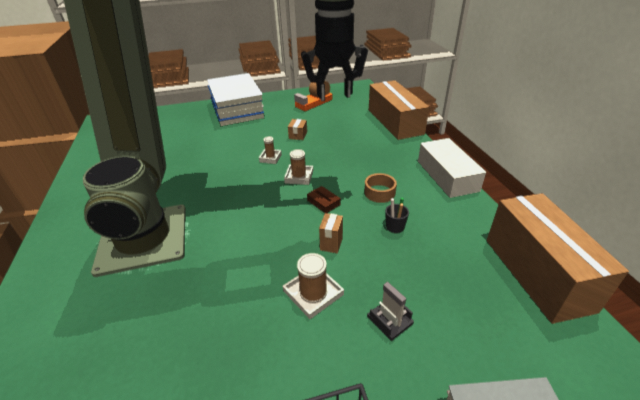

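View pics/sceneK.png

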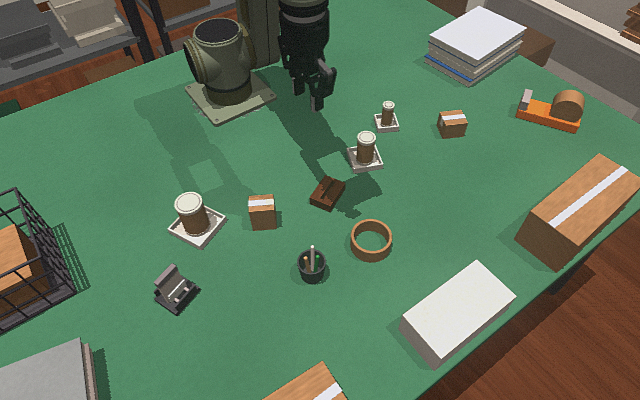

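Ticket stands in the clip and every tube is in its tray, with cartons unmoved. One numeric check of ticket height and centring.

Run:
```python
from h import *
c,s=np.cos(np.radians(20.8)),np.sin(np.radians(20.8))
arm.reach([.5108+.075*-s*-1*0+0.03*s,-.397-0.03*c+.06,.2],[180,0,20.8]) 
pic,R,o=wshot('wL'); 
uv=wproj(R,o,[[.5108,-.397,.047]])[0]; print(uv,o)
u,v=uv.astype(int); a=pic['pixels'][max(0,v-45):v+65,max(0,u-60):u+60]
print(max(0,u-60),max(0,v-45)); cv2.imwrite('pics/wLz.png',cv2.cvtColor(cv2.resize(a,None,fx=5,fy=5,interpolation=cv2.INTER_CUBIC),cv2.COLOR_RGB2BGR))
# predicted corners for ideal seat
e=np.array([c,s,0]);n=np.array([-s,c,0]);b=np.array([.5108,-.397,0])
for z,xx in((.096,.006),(.012,0)):
  for sy in(.025,-.025): print(z,sy,[(w,proj(w,b+n*sy+[0,0,z])[0].round(1)) for w in('side','scene')],wproj(R,o,b+n*sy+[0,0,z]).round(1))
for n_ in ('carton_tall','carton_low'):
    pass
```

```text
[298.98221936 201.4477092 ] [ 0.49629459 -0.29509001  0.37480296]
238 156
0.096 0.025 [('side', array([384.7, 281.4])), ('scene', array([174.7, 263.1]))] [[294.9 190.4]]
0.096 -0.025 [('side', array([403.8, 298.7])), ('scene', array([155.5, 282.7]))] [[296.1 243.4]]
0.012 0.025 [('side', array([381.6, 307.9])), ('scene', array([185.4, 283.4]))] [[300.6 170.7]]
0.012 -0.025 [('side', array([399.2, 325.2])), ('scene', array([167.9, 302.2]))] [[301.3 213.3]]
```

View pics/wLz.png

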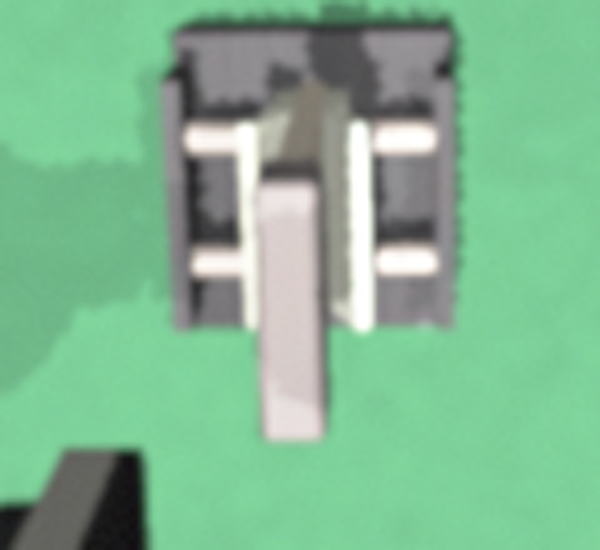

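Run:
```python
from h import *
arm.reach([.5,-.05,.3],D); arm.hold(.3); print(arm.read_t(), arm.read_force()); arm.hand_in()
```

```text
65.0333 [ 0.25662183 -0.19162121 -0.92045172]
the job is handed in; nothing more can be done
```

I stood all three tubes upright in their own trays. Then I moved the ticket from its rack to the bottom of the clip, let go, and handed the job in at 65 s.

**Final checks**
- **Tubes:** The pictures show all three upright inside the tray walls. The medium and large tubes measured within about 2 mm of their tray centres; I checked the small one only by eye.
- **Ticket:** It is upright with its rail on top, between the jaws. The push stopped hard at the height expected for the bottom, reaching 28 N, and the rail top matches a fully seated ticket to within a few pixels.
- **Centring:** The ticket sits about 1 to 2 mm off centre along the clip. That is close to what I can measure, so I left it.
- **Cartons:** Both are still standing, and look unmoved in the last pictures.

**What disagreed or went wrong**
- **Missed first grasp:** My first attempt at the ticket closed on nothing. The cameras put the real fingertips about 30 mm behind the reported tool point, so I went lower and the second attempt held. The tubes were therefore gripped about 30 mm higher than I intended, with no ill effect.
- **Low insertion force:** I read only about 3 N between steps while pushing the ticket in, below the stated 5 to 15 N. I didn't record the force during the movement itself. The ticket stayed in place after release.

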